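# Bring the red-capped jar to the front of the spice turntable

### The job

Turn the spice turntable by gently pushing the pegs on its rim with your fingers until the jar with the red cap stands at the front, in line with the yellow arrow on the stand, and leave it there. Do not pinch the pegs, do not touch or lift any of the jars or the shaker; all four must stay standing in their wells, and leave the other things on the worktop where they are.

Things in the scene. Friction and masses are not known exactly. Their poses are not given: they have to be found in the camera images.
- front (a point): the place where the red-capped jar must come: the front position of the jar circle, in line with the yellow arrow, 55 mm from the turning axis towards the arrow, on the turntable's top surface. It belongs to the fixed stand and does not turn.
- arrow (a point): tip of the yellow arrowhead (two 6 mm bars forming a chevron) on the wooden tongue that sticks out of the stand at its front, towards the robot's side; it points at the turning axis from 150 mm away and is 14 mm above the worktop. Fixed; the tongue is 50 mm wide, 10 mm thick and ends 190 mm from the axis.
- hub (a point): centre of the turntable's top surface, on the vertical turning axis, 32 mm above the worktop. The turntable is a pale wooden disc of 280 mm diameter, 12 mm thick, on a low fixed stand. A 24 mm steel knob, 36 mm high, is fixed at its centre. Four black wells (rings 53 mm outside, 48 mm inside, 15 mm high) stand 90 degrees apart on a circle of 55 mm radius, at the angles of peg0, peg0 + 90 degrees, and so on.
- turntable (a joint): angle of the turntable, 0 at the start, growing anticlockwise seen from above; free to turn either way by more than a full turn. It turns with light friction (1 to 2 N at a peg, pushed at under 0.1 m/s) and stops almost at once when it is no longer pushed. A microwave (front 0.65 m ahead of the robot base, left side 0.05 m to the right of the base axis) stands behind it at the right: the hand has less room beside the rim at the right rear.
- red_jar: small glass spice jar with a bright red cap: the wanted jar, 44 mm across, 106 mm tall, loose, standing in one of the four wells of the turntable (which well varies). Origin: centre of its underside, z up.
- green_jar: small glass spice jar with a dark green cap, 44 mm across, 99 mm tall, loose, standing in one of the four wells of the turntable (which well varies). Origin: centre of its underside, z up.
- black_jar: small glass spice jar with a black cap that has a green disc on its top, 40 mm across, 105 mm tall, loose, standing in one of the four wells of the turntable (which well varies). Origin: centre of its underside, z up.
- shaker: glass shaker with a domed grey top, 44 mm across, 90 mm tall, loose, standing in one of the four wells of the turntable (which well varies). Origin: centre of its underside, z up.
- peg0 (a point): top of finger peg 0: an upright steel pin of 14 mm diameter, 60 mm tall above the disc (top 92 mm above the worktop), fixed near the rim of the disc 128 mm from the turning axis, and turning with it; its foot is a 20 mm flange, 4 mm high. The six pegs stand 60 degrees apart, numbered anticlockwise from above.
- peg1 (a point): top of finger peg 1, as peg0.
- peg2 (a point): top of finger peg 2, as peg0.
- peg3 (a point): top of finger peg 3, as peg0.
- peg4 (a point): top of finger peg 4, as peg0.
- peg5 (a point): top of finger peg 5, as peg0.
- tea: round pale tea canister, 87 mm across, 105 mm tall with lid, on the chopping board to the right; loose bystander. Origin: underside, centre.
- mug: white mug, 85 x 116 x 100 mm, to the right of the turntable; loose bystander. Origin: underside, centre.
- honey: honey jar with a green lid, 65 mm across, 114 mm tall; loose bystander. Origin: underside, centre.
- mill: wooden pepper mill, 58 mm across, 170 mm tall, on the chopping board; loose bystander. Origin: underside, centre.
- spoon: teaspoon 130 x 26 x 11 mm lying near the front edge; loose bystander. Origin: underside, centre.

How it is judged:
By the outcome, as a careful person would: the job done as asked, in the order asked, and still so for the second after the job is handed in, with the robot touching nothing.
It also fails if it takes over 54 s, if anything falls off the work surface, if the arm or the gripper's body presses on something with over 40 N, if the wrist force passes 120 N, or if a joint passes its speed limit or range.

### The arm

A 6-joint arm with a two-finger parallel gripper is mounted at the origin on a cart in front of the work surface, level with it; the furniture and walls round the work are solid. World frame = base frame: x ahead of the robot, y to its left, z up, the work surface at z = 0. Lengths are in mm, angles in rad, forces in N, time in s.
With the tool pointing down it reaches from about 300 to 875 mm from the base axis. Payload 6.4 kg.
Tool frame: the origin (TCP) lies at the very end of the fingers, on their centre line; the grasp point (between the pads) lies 19 mm behind it (arm.grip_point_offset is the distance from the TCP to the grasp point, in mm); z points along the fingers, y is the line along which they close (so a half turn about z gives the same grasp; the last joint's range is limited). The gripper opens to 85 mm and grips with 20 to 120 N. Pads are 22 mm wide; open, the fingers measure 114 mm over their backs; the gripper's body (76 mm by 85 mm) begins 54 mm behind the grasp point. The pads swing forward as they close: fully open they stand 13 mm farther back than shut.
Start: joints at [0.995, 0.181, 1.607, -0, 1.354, -0.206], TCP at [207.811, 536.149, 231.288] pointing down, gripper open.
Joint ranges: [-2.99, 2.99], [-0.89, 2.07], [0.3, 2.58], [-1.14, 4.28], [0, 2.63], [-3.12, 3.12]. Speed limits (rad/s): [2.57, 2.57, 3.01, 3.14, 3.14, 3.14].

### API

Orientations are given as a unit quaternion [x, y, z, w].
In Python, from workcell import telemetry, eyes, arm gives the robot as it stands. The module is installed in compiled form; this text tells all that it offers.
- The arm moves only by the tool drive_tool, never from a script. Its argument "increments" is a list that holds one entry, the list of rows, each a list of 4 numbers: the shift along the world's x, y, z in m, then the turn about the world's z in degrees. A call has 1 to 10 rows; each row shifts and turns the commanded pose from where the row before left it; what a row does not reach is not made up. A row lasts 1/12 s, in which the tool goes at most 41.7 mm and 7.16 degrees, less where a joint would pass 70% of its speed; a pose out of reach is approached as far as the arm can. A call with a gripper value outside its range is refused whole. "grip" is the opening, from 0 (shut) to 1 (fully open), set as the call begins (left out, the last holds). The fingers move at their own pace and stop on an object; the grip force is fixed at half the most. Time passes only in rows, so rows that do not move let the fingers close. It gives the time, the measured TCP pose, the force, the opening and the grip force at its end, in the units of the state.
- telemetry.observe(): the state, without advancing time (a new reading comes with each control period).
- eyes.capture(name): name is "side" or "top" or "wrist"; returns a dict with "pixels" (400x640x3 uint8, blue, green, red), "mtx" (3x3 intrinsics, pixels), "T" (4x4, takes a point from camera to world coordinates); the wrist camera has in their place "hand_eye" (4x4, takes a point from camera to tool coordinates, whose origin is the TCP and whose axes are the flange's). Camera axes: x right, y up, looking along -z (the intrinsics and any distortion apply to the point x, -y, -z); pixel columns grow to the right and rows downward; lengths in mm; the calibration is good to about 2 mm. A picture is of the moment at which its call begins: read the wrist's pose just before it. There is no depth.
- arm.finish_job(): hands the job in; it is judged then, once.
The state is a dict: "t": time; "q": joint angles; "qvel": joint speeds; "effort": joint torques, N m; "tool_pos": TCP position; "tcp_rot": TCP orientation; "wrist_force": force on the tool from outside, world axes, zero at the start; "moment": the same for the moment, N m; "opening": opening from 0.0 (shut) to 1.0 (fully open); "finger_force": force on a finger pad.
Only numpy, scipy, OpenCV 4.12 (cv2) and the standard library are available. Lean on these libraries where they do the work, as an engineer would, in place of code of your own. Each camera call takes 0.05 s, during which the arm holds its last target. There are 200 camera calls.

## Working session

There is one attempt and no reset: what is moved stays moved. The work goes in short steps, Python scripts to look and compute and a tool call to move; the robot and the scene stay as the last step left them, time stands still between calls to the robot, and variables do not carry over. Pictures are saved under pics/ and viewed, at most 10 in all, crops included, and the job is handed in when it is done.

Besides the shell and the picture viewer there is one more tool, called after "Emit:" as name([rows], argument=value, ...), one row to a line, values as JSON. drive_tool: Moves the arm, as the interface text tells. Its arguments: {"type":"object","properties":{"increments":{"type":"array","items":{"type":"array","items":{"type":"array","items":{"type":"number"}}}},"grip":{"type":"number"}},"required":["increments"]}

```bash
mkdir -p pics; cat > h.py <<'E'
import numpy as np, cv2
from workcell import telemetry, eyes, arm
def cap(n,f):
    c=eyes.capture(n); cv2.imwrite('pics/'+f,c['pixels']); np.savez('pics/'+f+'.npz',**{k:np.array(v) for k,v in c.items()}); return c
def ray(c,u,v,z):
    K=np.array(c['mtx']);T=np.array(c['T'])
    d=np.linalg.inv(K)@[u,v,1]; d=T[:3,:3]@[d[0],-d[1],-d[2]]; o=T[:3,3]
    return o+d*(z-o[2])/d[2]
def proj(c,p):
    K=np.array(c['mtx']);T=np.array(c['T'])
    q=T[:3,:3].T@(np.array(p)-T[:3,3]); q=K@[q[0],-q[1],-q[2]]; return q[:2]/q[2]
E
python3 - <<'E'
from h import *
s=telemetry.observe();print(s)
for n in('top','side'):
    c=cap(n,n+'1.png');print(list(c), np.round(c['T'],2).tolist(),np.array(c['mtx']).tolist())
E
```

```text
{'t': 0.0, 'q': array([ 9.94724110e-01,  1.81513808e-01,  1.60801433e+00,  4.94447816e-06,
        1.35382118e+00, -2.06300520e-01]), 'qvel': array([ 0.00137354, -0.00025415,  0.00083454,  0.00133548, -0.00075078,
       -0.00019942]), 'effort': array([-4.08021906e-04, -4.44868362e+01, -3.51337373e+01, -9.92735545e-05,
        9.16380814e-03,  1.60847293e-05]), 'tool_pos': array([207.47738601, 535.66279373, 230.39642456]), 'tcp_rot': array([ 1.83834783e-01,  9.82956765e-01, -8.11058314e-04, -3.37125901e-04]), 'wrist_force': array([0.056153  , 0.14850161, 0.02675357]), 'moment': array([-0.02396547,  0.02924962,  0.01881879]), 'finger_force': 0.0, 'opening': 0.999985624860757}
['pixels', 'mtx', 'T'] [[-0.03, 0.99, -0.13, 439.96], [-1.0, -0.02, 0.01, -48.51], [0.01, 0.13, 0.99, 1102.83], [0.0, 0.0, 0.0, 1.0]] [[401.0035124294882, 0.0, 318.461301453015], [0.0, 401.0035124294882, 198.07919978468257], [0.0, 0.0, 1.0]]
['pixels', 'mtx', 'T'] [[-0.99, 0.07, -0.12, 370.76], [-0.14, -0.58, 0.81, 1205.3], [-0.01, 0.81, 0.58, 994.2], [0.0, 0.0, 0.0, 1.0]] [[501.734563221883, 0.0, 323.28135843483017], [0.0, 501.734563221883, 206.7929204124878], [0.0, 0.0, 1.0]]
```

View pics/top1.png

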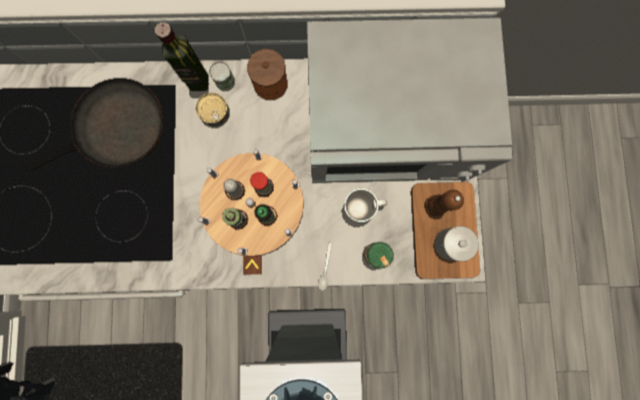

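View pics/side1.png

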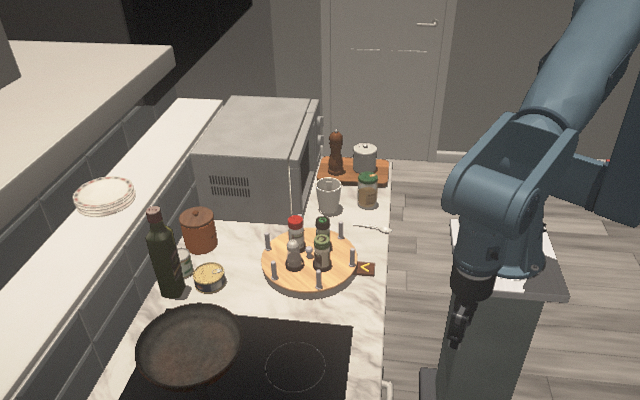

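The top view shows the disc centre at about (250,203) and the arrow tip near (253,258). The red cap is at (261,182), and the pegs are near (258,153), (296,183), (290,233), (243,251), (203,220) and (211,171). The side view agrees. Now to measure.

```bash
cat > meas.py <<'E'
from h import *
def measure(c):
    im=c['pixels'];hsv=cv2.cvtColor(im,cv2.COLOR_BGR2HSV);o={}
    roi=np.zeros(im.shape[:2],np.uint8);cv2.circle(roi,(251,210),70,255,-1)
    def cent(lo,hi,amin=5):
        m=cv2.inRange(hsv,lo,hi)&roi
        n,l,s,ce=cv2.connectedComponentsWithStats(m);k=1+np.argmax(s[1:,4]);return l==k,ce[k]
    m,_=cent((8,50,120),(24,200,255))
    cs,_=cv2.findContours(m.astype(np.uint8),0,1);h=cv2.convexHull(max(cs,key=cv2.contourArea)).reshape(-1,2)
    P=np.array([ray(c,u,v,32)[:2] for u,v in h])
    keep=np.ones(len(P),bool)
    for _ in range(5):
        A=np.c_[2*P[keep],np.ones(keep.sum())];x=np.linalg.lstsq(A,(P[keep]**2).sum(1),rcond=None)[0]
        r=np.sqrt(x[2]+x[0]**2+x[1]**2);d=np.hypot(*(P-x[:2]).T)-r;keep=np.abs(d)<4 
    o['hub']=x[:2];o['R']=r
    _,e=cent((0,150,110),(6,255,255));o['redpx']=e;o['red']=ray(c,*e,138)[:2]
    m,e=cent((20,150,150),(35,255,255));o['arrowpx']=e
    v=np.argwhere(m);t=v[v[:,0]==v[:,0].min()].mean(0);o['arrow']=ray(c,t[1],t[0]-.5,14)[:2];o['arrowc']=ray(c,*e,14)[:2]
    return o
if __name__=='__main__':
    im=cv2.imread('pics/top1.png');d=np.load('pics/top1.png.npz');c={k:d[k] for k in d}
    o=measure(c);[print(k,np.round(v,1)) for k,v in o.items()]
    H=o['hub']
    ang=lambda p:np.degrees(np.arctan2(*(p-H)[::-1]))
    print('red ang',ang(o['red']),np.hypot(*(o['red']-H)),'arrow',ang(o['arrow']),np.hypot(*(o['arrow']-H)),ang(o['arrowc']))
    for u,v in [(258,153),(296,183),(290,233),(243,251),(203,220),(211,171)]:
        p=ray(c,u,v,92)[:2];print((u,v),np.round(p),round(ang(p),1),round(np.hypot(*(p-H)),1))
    cv2.imwrite('pics/crop1.png',cv2.resize(im[140:285,180:325],None,fx=4,fy=4,interpolation=cv2.INTER_CUBIC))
    for n,p in dict(mug=(362,207),oil=(190,80)).items(): print(n,ray(c,*p,60))
E
python3 meas.py
```

```text
hub [572.4 120.5]
R 141.1
redpx [258.7 180.4]
red [614.   85.3]
arrowpx [251.4 264. ]
arrow [424.2 123. ]
arrowc [409.7 123.3]
red ang -40.27038099427035 54.52201248351687 arrow 179.0332833361746 148.2050454776899 179.03059665768274
(258, 153) [694.  93.] -12.8 124.6
(296, 183) [613.  -4.] -71.8 130.6
(290, 233) [486.  14.] -129.0 137.1
(243, 251) [444. 132.] 174.9 128.5
(203, 220) [524. 232.] 113.2 121.6
(211, 171) [650. 213.] 50.2 120.7
mug [ 550.67368584 -173.58832762   60.        ]
oil [909.84992037 280.84437846  60.        ]
```

View pics/crop1.png

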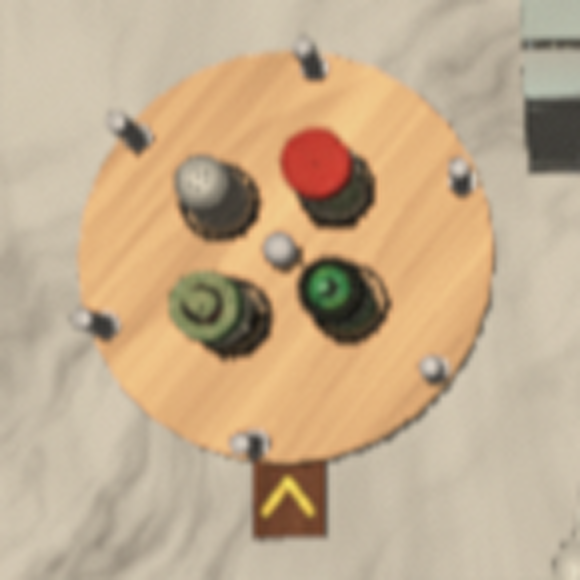

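The crop gives peg tops at full-image pixels (255.5,150.5), (208.5,170), (200.5,219.5), (240,250.5), (287.5,233) and (293.8,181.5). The knob top is at (249.8,202). I'll refine the hub and peg angles with these.

```bash
python3 - <<'E'
from h import *
d=np.load('pics/top1.png.npz');c={k:d[k] for k in d}
P=np.array([ray(c,u,v,92)[:2] for u,v in [(255.5,150.5),(208.5,170),(200.5,219.5),(240,250.5),(287.5,233),(293.8,181.5)]])
H=P.mean(0);print('hub pegs',H,'knob',ray(c,249.8,202,68)[:2])
for p in P:print(np.round(p),np.round(np.degrees(np.arctan2(*(p-H)[::-1])),1),np.round(np.hypot(*(p-H)),1))
r=np.array([614,85.3])-H;print(np.degrees(np.arctan2(r[1],r[0])))
E
```

```text
hub pegs [571.37926349 119.82843611] knob [570.20487631 118.29541708]
[701.  99.] -9.0 130.9
[652. 220.] 51.0 128.6
[526. 239.] 111.0 127.2
[446. 139.] 171.2 127.0
[486.  20.] -130.5 131.0
[617.   2.] -68.8 126.4
-39.01205007301712
```

Hub is about (571.5,120). Pegs sit at -9° mod 60°, so the red well is at -39°. The front is at about 178.9°, so I'll turn about 142° clockwise. I'll push the peg at -130.5° with shut fingers along the front arc.

Emit:
drive_tool([
  [[0.0153, -0.0265, 0, -0.7], [0.0153, -0.0265, 0, -0.7], [0.0153, -0.0265, 0, -0.7], [0.0153, -0.0265, 0, -0.7], [0.0153, -0.0265, 0, -0.7], [0.0153, -0.0265, 0, -0.7], [0.0153, -0.0265, 0, -0.7], [0.0153, -0.0265, 0, -0.7], [0.0153, -0.0265, 0, -0.7], [0.0153, -0.0265, 0, -0.7]],
], grip=0)

```text
t: 0.93
tool_pos: [361.0, 269.7, 231.0]
tcp_rot: [0.244, 0.97, -0.0, -0.0]
wrist_force: [0.9, 0.8, -0.1]
opening: 0.004
finger_force: 0.0
```

Emit:
drive_tool([
  [[0.0153, -0.0265, 0, -0.7], [0.0153, -0.0265, 0, -0.7], [0.0153, -0.0265, 0, -0.7], [0.0153, -0.0265, 0, -0.7], [0.0153, -0.0265, 0, -0.7], [0.0153, -0.0265, 0, -0.7], [0.0153, -0.0265, 0, -0.7], [0.0153, -0.0265, 0, -0.7], [0.0153, -0.0265, 0, -0.7], [0.0153, -0.0265, 0, -0.7]],
])

```text
t: 1.77
tool_pos: [514.1, 4.7, 230.9]
tcp_rot: [0.303, 0.953, 0.0, -0.0]
wrist_force: [0.5, 0.4, 1.0]
opening: 0.0
finger_force: 0.0
```

Emit:
drive_tool([
  [[0, 0, 0, 0], [0, 0, 0, 0]],
])

```text
t: 1.93
tool_pos: [513.9, 5.0, 230.7]
tcp_rot: [0.304, 0.953, -0.0, -0.001]
wrist_force: [-0.6, -0.6, -0.3]
opening: 0.001
finger_force: 0.0
```

Emit:
drive_tool([
  [[0, 0, -0.016, 0], [0, 0, -0.016, 0], [0, 0, -0.016, 0], [0, 0, -0.016, 0], [0, 0, -0.016, 0], [0, 0, -0.016, 0], [0, 0, -0.016, 0], [0, 0, -0.016, 0], [0, 0, -0.016, 0], [0, 0, -0.016, 0]],
])

```text
t: 2.77
tool_pos: [512.9, 7.7, 70.5]
tcp_rot: [0.302, 0.953, 0.0, -0.0]
wrist_force: [0.0, 0.9, -0.6]
opening: -0.002
finger_force: 0.0
```

```bash
python3 - <<'E'
import numpy as np
a=np.radians(-116.6-3*np.arange(0,51));p=np.round(np.c_[.5715+.129*np.cos(a),.12+.129*np.sin(a)]-[.5139,.005],4)
p-=p[0]
for k,r in enumerate(np.diff(p,axis=0)):
    print([round(float(r[0]),4),round(float(r[1]),4),0,-3],end=', ' if k%10<9 else '\n')
E
```

```text
[-0.0059, 0.0031, 0, -3], [-0.0058, 0.0035, 0, -3], [-0.0056, 0.0038, 0, -3], [-0.0054, 0.0041, 0, -3], [-0.0051, 0.0043, 0, -3], [-0.005, 0.0046, 0, -3], [-0.0047, 0.0049, 0, -3], [-0.0044, 0.0051, 0, -3], [-0.0041, 0.0053, 0, -3], [-0.0039, 0.0056, 0, -3]
[-0.0036, 0.0057, 0, -3], [-0.0032, 0.0059, 0, -3], [-0.003, 0.0061, 0, -3], [-0.0026, 0.0062, 0, -3], [-0.0023, 0.0064, 0, -3], [-0.002, 0.0064, 0, -3], [-0.0016, 0.0066, 0, -3], [-0.0013, 0.0066, 0, -3], [-0.0009, 0.0067, 0, -3], [-0.0006, 0.0067, 0, -3]
[-0.0002, 0.0068, 0, -3], [0.0001, 0.0068, 0, -3], [0.0005, 0.0067, 0, -3], [0.0009, 0.0067, 0, -3], [0.0011, 0.0066, 0, -3], [0.0016, 0.0066, 0, -3], [0.0018, 0.0065, 0, -3], [0.0022, 0.0064, 0, -3], [0.0026, 0.0062, 0, -3], [0.0029, 0.0062, 0, -3]
[0.0031, 0.0059, 0, -3], [0.0035, 0.0058, 0, -3], [0.0038, 0.0056, 0, -3], [0.0041, 0.0054, 0, -3], [0.0043, 0.0051, 0, -3], [0.0046, 0.005, 0, -3], [0.0049, 0.0047, 0, -3], [0.0051, 0.0044, 0, -3], [0.0053, 0.0041, 0, -3], [0.0056, 0.0039, 0, -3]
[0.0057, 0.0036, 0, -3], [0.0059, 0.0032, 0, -3], [0.0061, 0.003, 0, -3], [0.0062, 0.0026, 0, -3], [0.0064, 0.0023, 0, -3], [0.0064, 0.002, 0, -3], [0.0066, 0.0016, 0, -3], [0.0066, 0.0013, 0, -3], [0.0067, 0.0009, 0, -3], [0.0067, 0.0006, 0, -3]
```

Emit:
drive_tool([
  [[-0.0059, 0.0031, 0, -3], [-0.0058, 0.0035, 0, -3], [-0.0056, 0.0038, 0, -3], [-0.0054, 0.0041, 0, -3], [-0.0051, 0.0043, 0, -3], [-0.005, 0.0046, 0, -3], [-0.0047, 0.0049, 0, -3], [-0.0044, 0.0051, 0, -3], [-0.0041, 0.0053, 0, -3], [-0.0039, 0.0056, 0, -3]],
])

```text
t: 3.6
tool_pos: [463.2, 51.7, 71.4]
tcp_rot: [0.539, 0.842, 0.0, 0.0]
wrist_force: [1.2, 0.2, -0.5]
opening: -0.001
finger_force: 0.7
```

```bash
python3 - <<'E'
from h import *
c=cap('top','t2.png');cv2.imwrite('pics/c2.png',cv2.resize(c['pixels'][140:285,180:325],None,fx=4,fy=4,interpolation=cv2.INTER_CUBIC))
s=telemetry.observe();print(s['tool_pos'],s['wrist_force'])
E
```

```text
[462.22784712  52.62193627  71.17056028] [-1.18207451  1.21788265 -0.56745488]
```

View pics/c2.png

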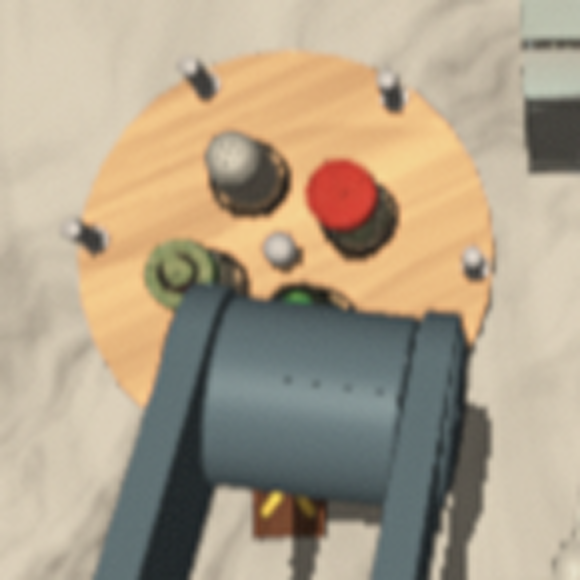

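The table is turning clockwise: the red cap has moved to about (342,192) in the crop, and the jars are all upright. Continuing.

Emit:
drive_tool([
  [[-0.0036, 0.0057, 0, -3], [-0.0032, 0.0059, 0, -3], [-0.003, 0.0061, 0, -3], [-0.0026, 0.0062, 0, -3], [-0.0023, 0.0064, 0, -3], [-0.002, 0.0064, 0, -3], [-0.0016, 0.0066, 0, -3], [-0.0013, 0.0066, 0, -3], [-0.0009, 0.0067, 0, -3], [-0.0006, 0.0067, 0, -3]],
])

```text
t: 4.48
tool_pos: [442.4, 114.6, 71.4]
tcp_rot: [0.738, 0.674, 0.0, 0.0]
wrist_force: [0.6, -3.0, -0.4]
opening: 0.002
finger_force: 0.7
```

Emit:
drive_tool([
  [[-0.0002, 0.0068, 0, -3], [0.0001, 0.0068, 0, -3], [0.0005, 0.0067, 0, -3], [0.0009, 0.0067, 0, -3], [0.0011, 0.0066, 0, -3], [0.0016, 0.0066, 0, -3], [0.0018, 0.0065, 0, -3], [0.0022, 0.0064, 0, -3], [0.0026, 0.0062, 0, -3], [0.0029, 0.0062, 0, -3]],
])

```text
t: 5.32
tool_pos: [455.3, 180.1, 71.2]
tcp_rot: [0.888, 0.46, -0.001, -0.0]
wrist_force: [-0.4, -2.0, 2.1]
opening: 0.0
finger_force: 0.7
```

Emit:
drive_tool([
  [[0.0031, 0.0059, 0, -3], [0.0035, 0.0058, 0, -3], [0.0038, 0.0056, 0, -3], [0.0041, 0.0054, 0, -3], [0.0043, 0.0051, 0, -3], [0.0046, 0.005, 0, -3], [0.0049, 0.0047, 0, -3], [0.0051, 0.0044, 0, -3], [0.0053, 0.0041, 0, -3], [0.0056, 0.0039, 0, -3]],
])

```text
t: 6.15
tool_pos: [499.1, 230.2, 70.9]
tcp_rot: [0.977, 0.215, -0.001, -0.0]
wrist_force: [-1.0, 0.5, 0.3]
opening: 0.001
finger_force: 0.7
```

```bash
python3 - <<'E'
from h import *
c=cap('top','t3.png');cv2.imwrite('pics/c3.png',cv2.resize(c['pixels'][140:285,180:325],None,fx=4,fy=4,interpolation=cv2.INTER_CUBIC))
s=telemetry.observe();p=s['tool_pos'];print(p,s['wrist_force'],np.degrees(np.arctan2(p[1]-120,p[0]-571.5)),np.hypot(p[1]-120,p[0]-571.5))
E
```

```text
[500.51058924 230.62270555  71.29122599] [ 0.91152549 -0.69198292  0.42321975] 122.68932414721772 131.44154375321992
```

View pics/c3.png

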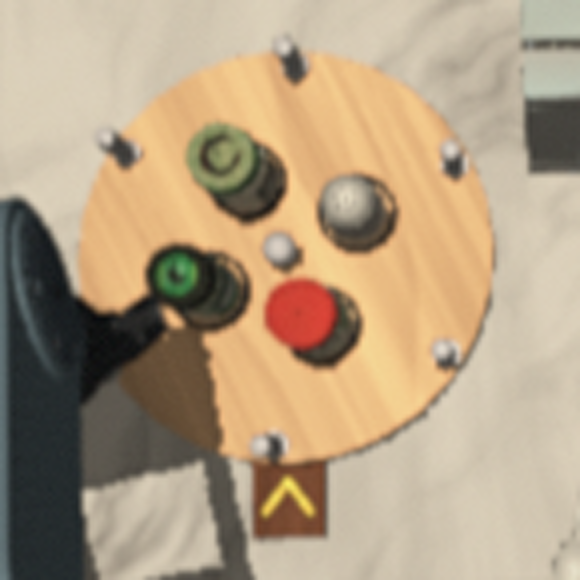

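Four jars are upright and the gripper is at the left. The red cap is at crop (301,313), and the peg tops are at (288,44), (104,136), (264,440), (443,354) and (452,150). Next is the remaining angle.

```bash
cat > ang.py <<'E'
from h import *
def angs(f,pk):
    d=np.load(f'pics/{f}.npz');c={k:d[k] for k in d};H=np.array([571.4,119.8])
    A=lambda p:np.degrees(np.arctan2(p[1]-H[1],p[0]-H[0]))
    a=[A(ray(c,180+u/4,140+v/4,92)) for u,v in pk];print('pegs mod60',np.round(np.mod(a,60),1),np.mean(np.mod(a,60)))
    hsv=cv2.cvtColor(c['pixels'],cv2.COLOR_BGR2HSV);m=cv2.inRange(hsv,(0,150,110),(6,255,255));m[:140]=0;m[285:]=0;m[:,:180]=0;m[:,325:]=0
    n,l,s,ce=cv2.connectedComponentsWithStats(m);e=ce[1+np.argmax(s[1:,4])];p=ray(c,*e,138);print('red',e,p,A(p)%360,np.hypot(*(p[:2]-H)))
    # tongue centre line (dark brown)
    m=cv2.inRange(hsv,(0,60,30),(15,255,120));m[:256]=0;m[276:]=0;m[:,:236]=0;m[:,270:]=0
    v=np.argwhere(m);q=ray(c,v[:,1].mean(),v[:,0].mean(),14);print('tongue',len(v),q,A(q)%360)
E
python3 -c "
from ang import *
angs('t3.png',[(288,44),(104,136),(264,440),(443,354),(452,150)])
angs('top1.png',[(302,42),(114,120),(82,318),(240,442),(430,372),(455,166)])"
```

```text
pegs mod60 [54.9 56.3 57.9 55.6 55.8] 56.10860340292167
red [254.98728814 217.96186441] [522.35298167  94.68365343 138.        ] 207.11640134599875 55.10390977272926
tongue 161 [409.26285309 122.45226854  14.        ] 179.06282894410998
pegs mod60 [51.  51.  51.  51.2 49.5 51.2] 50.806966257121815
red [258.65198238 180.37004405] [613.99142747  85.26824736 138.        ] 320.9659783023247 54.83130159548387
tongue 221 [408.8236587  120.21619134  14.        ] 179.85332456703992
```

Emit:
drive_tool([
  [[0.0057, 0.0036, 0, -3], [0.0059, 0.0032, 0, -3], [0.0061, 0.003, 0, -3], [0.0062, 0.0026, 0, -3], [0.0064, 0.0023, 0, -3], [0.0064, 0.002, 0, -3], [0.0066, 0.0016, 0, -3], [0.0033, 0.0007, 0, -1.5], [0, 0, 0, 0]],
])

```text
t: 6.95
tool_pos: [546.9, 248.7, 71.2]
tcp_rot: [1.0, 0.021, -0.0, -0.0]
wrist_force: [-0.0, -0.0, 0.8]
opening: 0.002
finger_force: 0.0
```

```bash
python3 - <<'E'
from ang import *
c=cap('top','t4.png');cv2.imwrite('pics/c4.png',cv2.resize(c['pixels'][140:285,180:325],None,fx=4,fy=4,interpolation=cv2.INTER_CUBIC))
s=telemetry.observe();p=s['tool_pos'];print(p,s['wrist_force'],np.degrees(np.arctan2(p[1]-120,p[0]-571.5)),np.hypot(p[1]-120,p[0]-571.5))
angs('t4.png',[(0,0)])
E
```

```text
[546.61983451 248.58106723  71.12597093] [-0.2314648   0.2631865   0.35097006] 100.95127394162458 130.96607761372687
pegs mod60 [47.1] 47.111538657992035
red [246.2406639  220.49377593] [516.78128979 115.7263527  138.        ] 184.26541479193142 54.77041269681556
tongue 179 [409.18592112 121.51463137  14.        ] 179.39439607679606
```

View pics/c4.png

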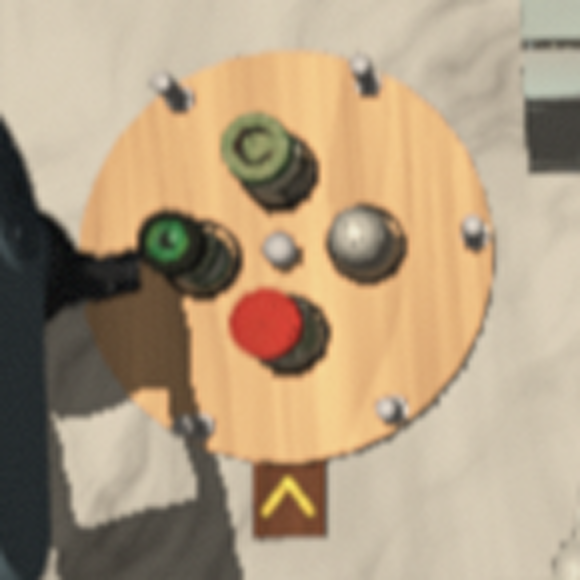

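All jars are upright and the red cap is almost at the front, at crop (266,324). The peg tops are at (159,82), (361,66), (470,226), (389,402) and (184,420).

```bash
python3 -c "
from ang import *
angs('t4.png',[(159,82),(361,66),(470,226),(389,402),(184,420)])
d=np.load('pics/t4.png.npz');c={k:d[k] for k in d}
from meas import measure
o=measure(c);print(o['hub'],o['arrow'],o['arrowc'])"
```

```text
pegs mod60 [34.1 32.6 33.1 35.5 33.9] 33.849283840666196
red [246.2406639  220.49377593] [516.78128979 115.7263527  138.        ] 184.26541479193142 54.77041269681556
tongue 179 [409.18592112 121.51463137  14.        ] 179.39439607679606
[572.68791192 120.49639633] [424.20704034 123.01148169] [410.09406907 123.24792199]
```

Wells are at about 184.0° and the target is about 179.0°, so 5° more, slowly.

Emit:
drive_tool([
  [[0.0034, 0.0006, 0, -1.5], [0.0034, 0.0005, 0, -1.5], [0.0023, 0.0003, 0, -1], [0.0022, 0.0002, 0, -1], [0, 0, 0, 0], [0, 0, 0, 0]],
])

```text
t: 7.5
tool_pos: [558.4, 249.8, 71.3]
tcp_rot: [1.0, -0.023, 0.0, 0.0]
wrist_force: [0.2, -0.1, -0.9]
opening: 0.002
finger_force: 0.2
```

```bash
python3 - <<'E'
from ang import *
c=cap('top','t5.png');cv2.imwrite('pics/c5.png',cv2.resize(c['pixels'][140:285,180:325],None,fx=4,fy=4,interpolation=cv2.INTER_CUBIC))
s=telemetry.observe();p=s['tool_pos'];print(p,s['wrist_force'],np.degrees(np.arctan2(p[1]-120,p[0]-571.5)))
angs('t5.png',[(0,0)])
E
```

```text
[558.42114198 249.7011646   71.28990675] [ 0.27776652  0.46123149 -0.3772058 ] 95.75815039243153
pegs mod60 [47.1] 47.111538657992035
red [244.16877637 220.68776371] [516.44048692 120.70295825 138.        ] 179.0587427054481 54.96693016141273
tongue 183 [408.80670977 120.48409434  14.        ] 179.75893539609189
```

View pics/c5.png

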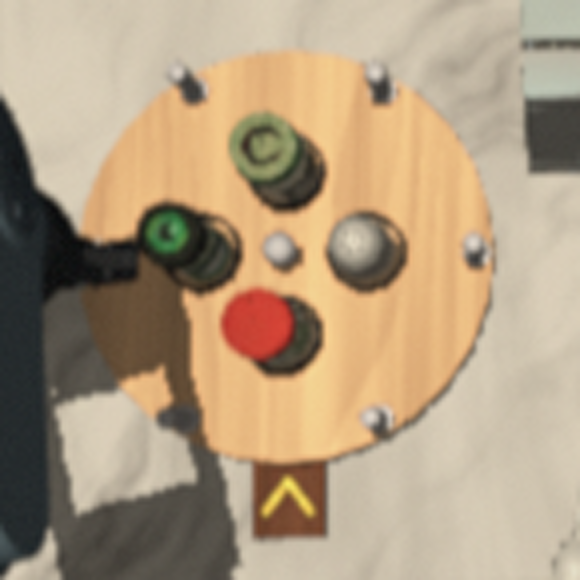

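The red cap is at 179.06°, in line with the arrow within measuring error. I'll back off along the tangent and then rise.

Emit:
drive_tool([
  [[-0.006, 0.0005, 0, 0], [-0.01, 0.001, 0, 0], [-0.004, 0.004, 0.01, 0], [0, 0.005, 0.03, 0], [0, 0.01, 0.04, 0], [0, 0.02, 0.035, 0], [0, 0.03, 0.02, 0], [-0.01, 0.035, 0, 0], [-0.01, 0.035, 0, 0], [0, 0, 0, 0]],
])

```text
t: 8.38
tool_pos: [515.6, 396.2, 208.1]
tcp_rot: [1.0, -0.021, 0.001, -0.002]
wrist_force: [0.1, -0.5, 0.2]
opening: -0.003
finger_force: 0.0
```

```bash
python3 - <<'E'
from ang import *
c=cap('top','t6.png');cv2.imwrite('pics/c6.png',cv2.resize(c['pixels'][140:285,180:325],None,fx=4,fy=4,interpolation=cv2.INTER_CUBIC))
angs('t6.png',[(178,72),(376,70),(472,242),(375,418),(168,415)])
E
```

```text
pegs mod60 [28.  28.2 28.5 29.9 29.1] 28.718230086256607
red [244.08974359 220.63247863] [516.57850149 120.89249432 138.        ] 178.85834879797656 54.83238315855657
tongue 213 [408.82703725 120.46013599  14.        ] 179.76734877991396
```

View pics/c6.png

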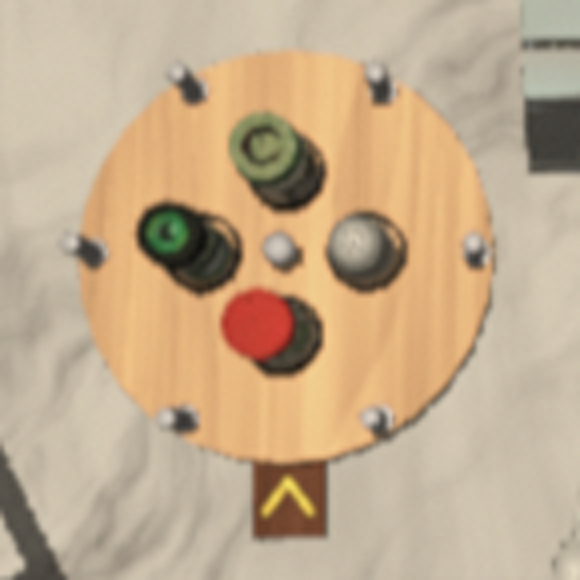

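The turntable is clear of the robot, all four jars are standing, and the red jar is at 178.8° against the arrow's roughly 179°.

```bash
python3 -c "
from h import *
print(arm.finish_job())"
```

```text
the job is handed in; nothing more can be done
None
```

The red-capped jar stands at the front, in line with the yellow arrow to within about 1° by the top camera; all four jars are standing in their wells, the arm is clear, and the job was handed in at about 8.4 s.

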